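Lock the shuttle with its kick-down stop, seat the tube rack, release the stop

TASK

Push the kick-down stop lever across the shuttle track down until it locks by itself, then push the tube rack along its carriage with a firm but careful shove of about 15 N so that the carriage bears on the lowered lever and the rack is right home against its rubber buffer. Then flick the lever fully up again to release the track, leaving the rack home and the carriage standing where the lever stopped it. Never force the rack or the carriage with more than about 25 N, and leave the things around the track where they are.

Things in the scene. Friction and masses are not known exactly. Their poses are not given: they have to be found in the camera images.
- track: Fixed shuttle track: aluminium base plate 140 x 470 x 12 mm, two rails along its y, grey intake arch (167 mm high) at its -y end (y -190 to -240 mm). Origin: on the table, midway between the rails; z up. The carriage runs to -y. The lever's hinge block (64 mm high) stands on its +x edge; on the other side the plate ends at x = -60 mm.
- lever (a joint): Kick-down stop lever, rad: 0 = fully up (bar rises at 0.9 rad above level, to the track's -x side); 0.9 = down, level across the track, locked. A spring snaps it to the nearer end from half-way (0.45): leaving either end takes 0.7 to 0.9 N m at the hinge, less towards half-way. It stops hard at 0.9. Fully up its top face looks up and to track +x, so it is pushed down from that side; the contact slides along the bar.
- lever_hinge (a point): Axis of the lever's hinge, at track x = 67, y = -60, z = 34 mm, parallel to the track's y. The bar reaches from here to the -x side.
- lever_pedal (a point): On the lever's straight bar (14 mm thick, 22 mm wide along track y, ending 161 mm from the hinge): the middle of its end pedal of black rubber, 38 mm long, 26 mm wide, 14 mm thick, 142 mm from the hinge axis; own -x runs along the bar, z square to its top. Down, the bar's middle is 34 mm above the table and the pedal hangs free beyond the base plate, over bare table.
- carriage: Low aluminium sled, 50 mm wide, 190 mm long, on the track. Origin: middle of its nose face, on its underside 14 mm above the table; axes as the track's, it extends along +y. 1.5 N moves it along. Its 36 mm wide, 30 mm high nose meets the lowered bar at track y = -49 mm and gives a little; with the lever up nothing stops it. Bed top 24 mm above the table.
- rack: Grey tube rack 30 (x) x 60 (y) x 30 mm high, three capped tubes standing 22 mm out of it. Slides along the carriage's y with 6 N friction and stays where left. Origin: middle of its underside, 25 mm above the table. Starts at carriage y = 123 to 135 mm. Home is against a rubber buffer that is adjustable and unmeasured, somewhere from carriage y = 70 to 82 mm: feel for it.
- rack_back (a point): Middle of the rack's flat rear (+y) face, to be pushed to -y; 40 mm above the table, face 30 x 30 mm; the bed behind is bare. Only at home, with the nose on the bar, does the push rise past 7 N. Hold a push of about 15 N there for half a second: the buffer must feel over 4 N and the bar over 8 N, neither over 26 N.
- reagent: White reagent bottle, 48 mm across, 110 mm high, behind the hinge. Origin: centre of its underside. To be left alone.
- pot: Small clear specimen pot, 40 mm across, 50 mm high, beside the track near the pedal. Origin: centre of its underside. To be left alone.
- tip_tray: Yellow divided tray, 85 x 120 x 40 mm, behind the track. Origin: centre of its underside. To be left alone.
- beaker: Glass beaker, 64 mm across, 85 mm high. Origin: centre of its underside. To be left alone.
- scanner: Grey barcode scanner, 50 x 90 x 39 mm, lying on the bench. Origin: centre of its underside. To be left alone.
- block: Aluminium block, 60 x 60 x 30 mm. Origin: centre of its underside. To be left alone.
- marker: Black marker pen, 12 mm thick, 120 mm long, lying on the bench. Origin: half-way along it. To be left alone.

How it is judged:
By the outcome, as a careful person would: the job done as asked, in the order asked, and still so for the second after the job is handed in, with the robot touching nothing.
It also fails if it takes over 64 s, if anything falls off the work surface, if the arm or the gripper's body presses on something with over 40 N, if the wrist force passes 120 N, or if a joint passes its speed limit or range.

ROBOT

A 6-joint arm with a two-finger parallel gripper is mounted at the origin on the work surface. World frame = base frame: x ahead of the robot, y to its left, z up, the work surface at z = 0. Lengths are in m, angles in degrees, forces in N, time in s.
With the tool pointing down it reaches from about 0.3 to 0.75 m from the base axis. Payload 8.5 kg.
Tool frame: the origin (TCP) lies midway between the tips of the shut fingers; the grasp point (between the pads) lies 19 mm behind it; z points along the fingers, y is the direction in which the jaws open and shut (so a half turn about z gives the same grasp; the last joint's range is limited). The gripper opens to 85 mm and grips with 20 to 120 N. Pads are 22 mm wide; open, the fingers measure 114 mm over their backs; the gripper's body (76 mm by 85 mm) begins 54 mm behind the grasp point. The pads swing forward as they close: fully open they stand 13 mm farther back than shut.
Start: joints at [56.19, 21.807, 74.336, -0, 83.858, -12.336], TCP at [0.201, 0.512, 0.231] pointing down, gripper open.
Joint ranges: [-178.18, 178.18], [-50.72, 133.34], [12.68, 142.11], [-81.47, 261.47], [9.98, 163.14], [-165.26, 165.26]. Speed limits (degrees/s): [136.94, 136.94, 180, 180, 180, 180].

INTERFACE

Orientations are given as a 3x3 rotation matrix whose columns are the frame's x, y, z axes.
In Python, from rig import env, eyes, close_job gives the robot as it stands.
- The arm moves only by the tool jog_arm, never from a script. Its argument "deltas" is one flat list of numbers, 7 for each row, row after row: the shift along the tool's x, y, z in units of 0.75 m (1.0 is 0.75 m), then the turn, a rotation vector about the tool's x, y, z in units of 180 degrees (1.0 is 180 degrees), then the gripper command: -1 is fully open, 1 is shut, values between are in proportion. In form: [dx, dy, dz, ax, ay, az, fingers, dx, dy, dz, ax, ay, az, fingers, ...]. A call has 1 to 12 rows; each row is the pose to reach, as a shift and turn from the pose commanded when the call began, along the tool's axes at that moment, turning the shorter way round; what a row does not reach only later rows make up. A row lasts 1/12 s, in which the tool goes at most 41.7 mm and 7.16 degrees, less where a joint would pass 70% of its speed; a pose out of reach is approached as far as the arm can. A call with a number of a shift or a turn outside -1 to 1 is refused whole. A call with a gripper value outside its range is refused whole. The fingers move at their own pace and stop on an object; "grip_force" is the grip in N (left out, the last holds). Time passes only in rows, so rows that repeat a pose let the fingers close. It gives the time, the measured TCP pose, the force and the opening at its end, in the units of the state.
- env.observe(): the state, without advancing time (a new reading comes with each control period).
- eyes.get_image(name): name is "side" or "top" or "wrist"; returns the picture (480x640x3 uint8, red, green, blue); there is no depth.
- eyes.camera_params(name): a dict with "intrinsics" (3x3 intrinsics, pixels), "k1" (the pictures are not rectified: a ray, as slopes to the right and down, at radius r is drawn at 1 + k1 r^2 times it, then the intrinsics apply), "R" (3x3) and "t" (3): a world point X has camera coordinates R X + t; the wrist camera has in their place "mount" (4x4, takes a point from camera to tool coordinates, whose origin is the TCP and whose axes are the flange's). Camera axes: x right, y down, z forward; pixel columns grow to the right and rows downward; lengths in m; the calibration is good to about 2 mm. A picture is of the moment at which its call begins: read the wrist's pose just before it. camera_params takes no time and is no camera call.
- close_job(): hands the job in, once; it reports no verdict.
The state is a dict: "time_s": time; "q": joint angles; "qvel": joint speeds; "joint_efforts": joint torques, N m; "position": TCP position; "tool_rot": TCP orientation; "ft_force": force on the tool from outside, world axes, zero at the start; "wrist_torque": the same for the moment, N m; "grip_width": finger opening in m.
Only numpy, scipy, OpenCV 4.12 (cv2) and the standard library are available. Lean on these libraries where they do the work, as an engineer would, in place of code of your own. Each camera call takes 0.05 s, during which the arm holds its last target.

## Working session

There is one attempt and no reset: what is moved stays moved. The work goes in short steps, Python scripts to look and compute and a tool call to move; the robot and the scene stay as the last step left them, time stands still between calls to the robot, and variables do not carry over. Pictures are saved under pics/ and viewed, and the job is handed in when it is done.

Besides the shell and the picture viewer there is one more tool, called after ">>>" as name(argument=value, ...) on one line, values as JSON. jog_arm: Moves the arm, as the interface text tells. Its arguments: {"type":"object","properties":{"deltas":{"type":"array"},"grip_force":{"type":"number"}},"required":["deltas"]}

```bash
ls; mkdir -p pics
python3 - <<'E'
from rig import env, eyes
import cv2, numpy as np
print(env.observe())
for n in ("side","top","wrist"):
    im=eyes.get_image(n); cv2.imwrite(f"pics/{n}0.png",im[:,:,::-1]); print(n,eyes.camera_params(n))
E
```

```text
pics
{'time_s': 0.0, 'q': array([ 5.61906721e+01,  2.18411086e+01,  7.43865403e+01, -3.44578956e-04,
        8.38589170e+01, -1.23374954e+01]), 'qvel': array([ 0.11238728,  0.00996898, -0.06991521, -0.04446822, -0.0196178 ,
        0.08894446]), 'joint_efforts': array([-2.75282546e-04, -4.48457980e+01, -2.31282306e+01, -1.54235668e-04,
        4.63802222e-03, -7.47742774e-06]), 'position': array([0.20116732, 0.51155887, 0.23070016]), 'tool_rot': array([[-9.30597738e-01,  3.66042555e-01, -8.35720546e-04],
       [ 3.66043372e-01,  9.30596940e-01, -1.25869111e-03],
       [ 3.16984472e-04, -1.47724507e-03, -9.99998859e-01]]), 'ft_force': array([0.13650776, 0.52046695, 0.08579792]), 'wrist_torque': array([-0.02761198,  0.00715804, -0.01588835]), 'grip_width': 0.08535301493426423}
side {'intrinsics': array([[449.2868863 ,   0.        , 310.47282189],
       [  0.        , 449.2868863 , 237.53696773],
       [  0.        ,   0.        ,   1.        ]]), 'k1': 0.0023621982995529513, 'R': array([[ 0.76257989, -0.64680642, -0.01064758],
       [-0.49850578, -0.57708563, -0.64688806],
       
[... 357 characters left out ...]
 [-0.99739243,  0.01350933, -0.07089316],
       [ 0.07078022, -0.00866294, -0.99745432]]), 't': array([-0.02777636,  0.55153461,  0.93240616])}
wrist {'intrinsics': array([[380.88663209,   0.        , 316.45122488],
       [  0.        , 380.88663209, 238.38101139],
       [  0.        ,   0.        ,   1.        ]]), 'k1': -0.058236734708446036, 'mount': array([[ 4.88356426e-04, -9.49779471e-01, -3.12919667e-01,
         8.15747863e-02],
       [ 9.99999745e-01,  3.00581150e-04,  6.48314940e-04,
         6.41406639e-05],
       [-5.21698467e-04, -3.12919904e-01,  9.49779375e-01,
        -1.42868257e-01],
       [ 0.00000000e+00,  0.00000000e+00,  0.00000000e+00,
         1.00000000e+00]])}
```

View pics/top0.png

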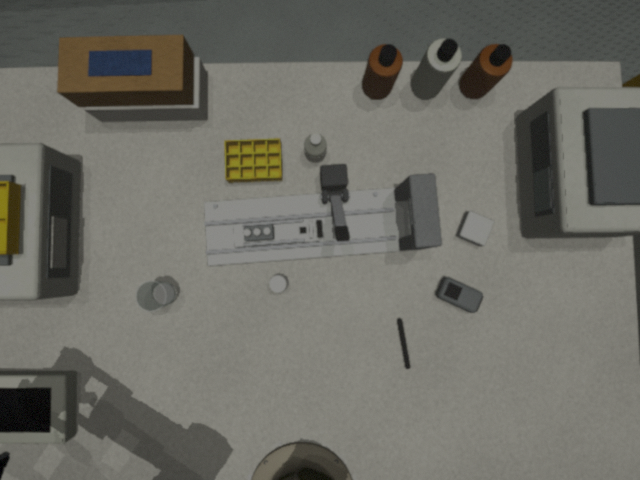

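View pics/side0.png

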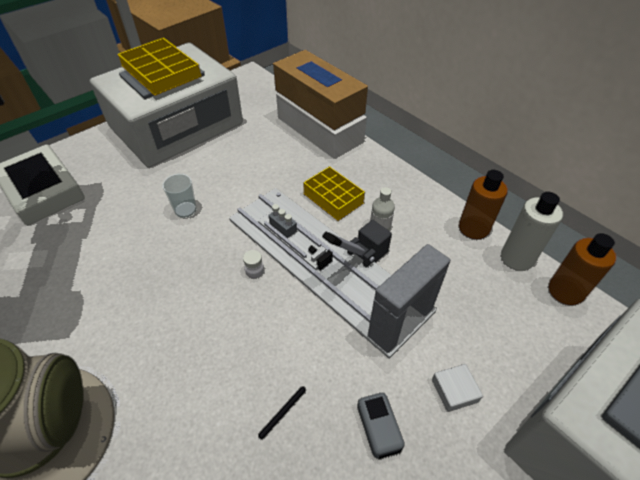

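View pics/wrist0.png

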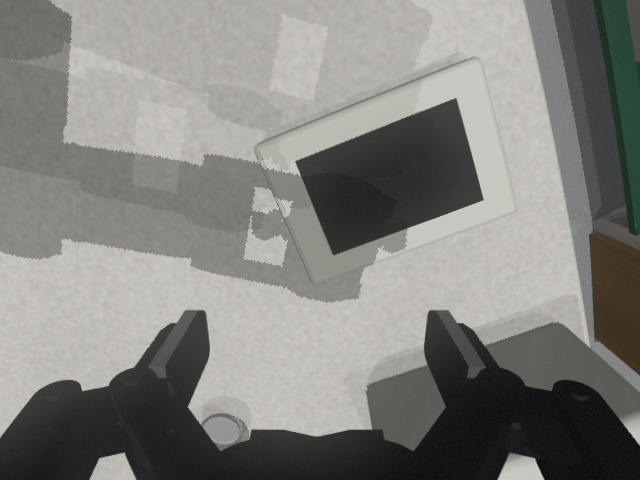

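```bash
cat > h.py <<'E'
import numpy as np, cv2
from rig import env, eyes
def ray(name,px,P=None):
    p=eyes.camera_params(name) if P is None else P
    K=p["intrinsics"]
    d=np.array([(px[0]-K[0,2])/K[0,0],(px[1]-K[1,2])/K[1,1]])
    u=d.copy()
    for _ in range(20): u=d/(1+p["k1"]*(u@u))
    v=np.array([u[0],u[1],1.])
    return -p["R"].T@p["t"], p["R"].T@v
def on(name,px,z,P=None):
    o,d=ray(name,px,P); return o+d*(z-o[2])/d[2]
def proj(name,X,P=None):
    p=eyes.camera_params(name) if P is None else P
    c=p["R"]@np.asarray(X,float)+p["t"]; u=c[:2]/c[2]; u=u*(1+p["k1"]*(u@u))
    K=p["intrinsics"]; return np.array([K[0,0]*u[0]+K[0,2],K[1,1]*u[1]+K[1,2]])
def wristP():
    s=env.observe(); p=eyes.camera_params("wrist"); M=p["mount"]
    T=np.eye(4);T[:3,:3]=s["tool_rot"];T[:3,3]=s["position"]
    C=np.linalg.inv(T@M); return dict(intrinsics=p["intrinsics"],k1=p["k1"],R=C[:3,:3],t=C[:3,3])
E
python3 - <<'E'
import cv2
a=cv2.imread("pics/top0.png")[120:310,190:460]; cv2.imwrite("pics/topc.png",cv2.convertScaleAbs(cv2.resize(a,None,fx=2.95,fy=2.95,interpolation=cv2.INTER_CUBIC),alpha=1.5))
a=cv2.imread("pics/side0.png")[180:360,220:460]; cv2.imwrite("pics/sidec.png",cv2.convertScaleAbs(cv2.resize(a,None,fx=3.3,fy=3.3,interpolation=cv2.INTER_CUBIC),alpha=1.2))
E
```

```text
(no output)
```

View pics/topc.png

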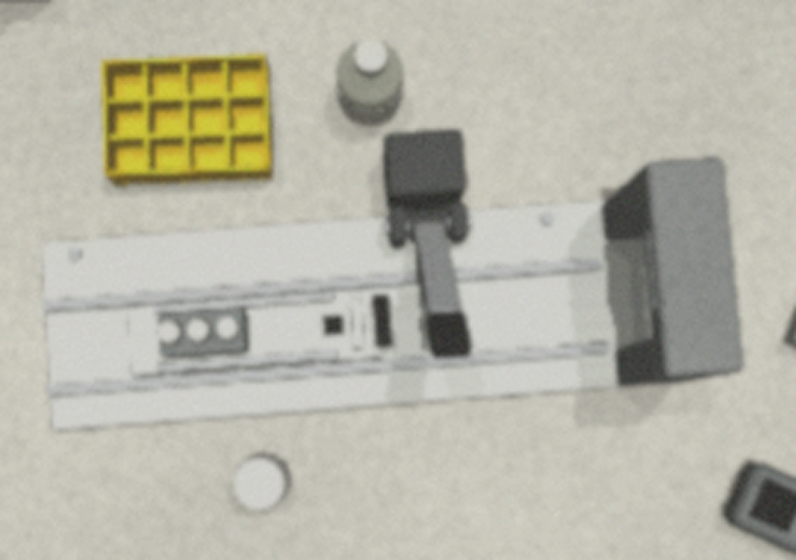

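View pics/sidec.png

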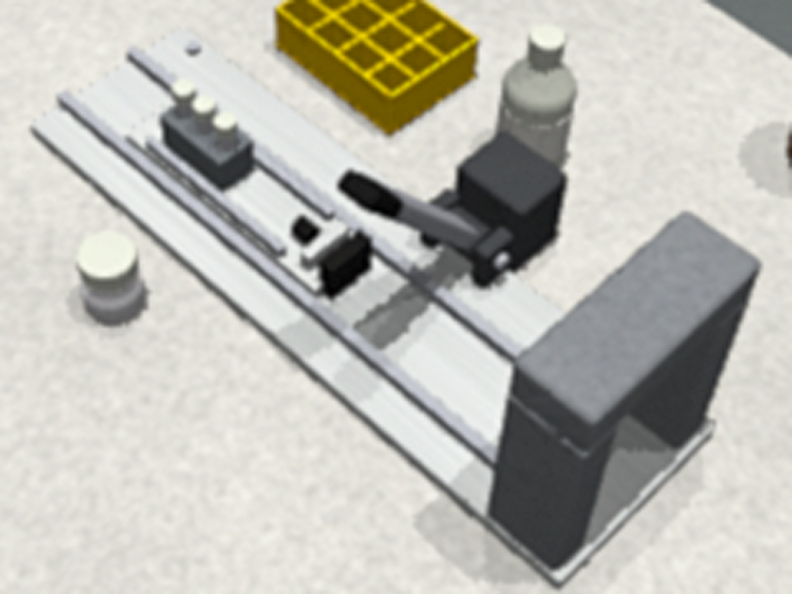

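Run:
```python
from h import *
P=eyes.camera_params("top");S=eyes.camera_params("side")
t=lambda x,y:(x/2.95+190,y/2.95+120); s=lambda x,y:(x/3.3+220,y/3.3+180)
c={}
for n,p in dict(A=(45,243),B=(53,428),C=(617,387),D=(605,203)).items(): print("top",n,on("top",t(*p),.012,P).round(4))
for n,p in dict(B=(33,130),E=(560,583),Eb=(560,578),F=(714,425)).items(): print("side",n,on("side",s(*p),.012,S).round(4))
```

```text
top A [0.6283 0.2007 0.012 ]
top B [0.492  0.1944 0.012 ]
top C [ 0.5163 -0.2188  0.012 ]
top D [ 0.6528 -0.2137  0.012 ]
side B [0.4918 0.189  0.012 ]
side E [ 0.5217 -0.2732  0.012 ]
side Eb [ 0.5238 -0.2713  0.012 ]
side F [ 0.6609 -0.2637  0.012 ]
```

>>> jog_arm(deltas=[-0.606,-0.452,-0.092,0,0,-0.1383,-1,-0.606,-0.452,-0.092,0,0,-0.1383,-1,-0.606,-0.452,-0.092,0,0,-0.1383,-1,-0.606,-0.452,-0.092,0,0,-0.1383,-1,-0.606,-0.452,-0.092,0,0,-0.1383,-1,-0.606,-0.452,-0.092,0,0,-0.1383,-1,-0.606,-0.452,-0.092,0,0,-0.1383,-1,-0.606,-0.452,-0.092,0,0,-0.1383,-1,-0.606,-0.452,-0.092,0,0,-0.1383,-1,-0.606,-0.452,-0.092,0,0,-0.1383,-1,-0.606,-0.452,-0.092,0,0,-0.1383,-1,-0.606,-0.452,-0.092,0,0,-0.1383,-1])

```text
time_s: 1.15
position: [0.4573, 0.098, 0.2905]
tool_rot: [[-0.998, -0.059, -0.0], [-0.059, 0.998, 0.0], [0.0, 0.0, -1.0]]
ft_force: [1.2, 0.4, 0.8]
grip_width: 0.0856
```

>>> jog_arm(deltas=[-0.05,-0.09,-0.012,0,0,0,-1,-0.05,-0.09,-0.012,0,0,0,-1,-0.05,-0.09,-0.012,0,0,0,-1,-0.05,-0.09,-0.012,0,0,0,-1,-0.05,-0.09,-0.012,0,0,0,-1])

```text
time_s: 1.57
position: [0.4979, 0.0352, 0.2989]
tool_rot: [[-0.998, -0.059, -0.001], [-0.059, 0.998, 0.0], [0.001, 0.001, -1.0]]
ft_force: [-0.0, 0.0, -0.1]
grip_width: 0.0853
```

Run:
```python
from h import *
import pickle
P=wristP(); im=eyes.get_image("wrist"); pickle.dump(P,open("w1.pkl","wb")); cv2.imwrite("pics/w1.png",im[:,:,::-1])
o=env.observe(); print(o["position"],o["ft_force"],o["time_s"])
```

```text
[0.4977306  0.03564439 0.29915462] [-0.6324486   0.64731074 -0.08069391] 1.6167
```

View pics/w1.png

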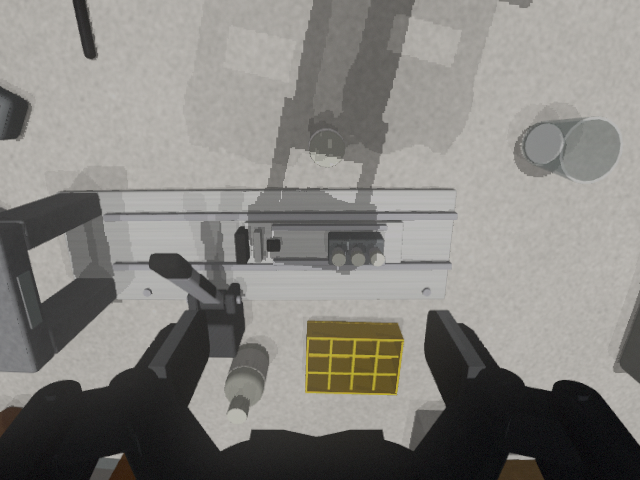

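Run:
```python
import cv2
a=cv2.imread("pics/w1.png")[170:370,90:290]; cv2.imwrite("pics/w1a.png",cv2.resize(a,None,fx=3,fy=3,interpolation=cv2.INTER_CUBIC))
a=cv2.imread("pics/w1.png")[170:320,230:470]; cv2.imwrite("pics/w1b.png",cv2.resize(a,None,fx=3.3,fy=3.3,interpolation=cv2.INTER_CUBIC))
```

```text
(no output)
```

View pics/w1a.png

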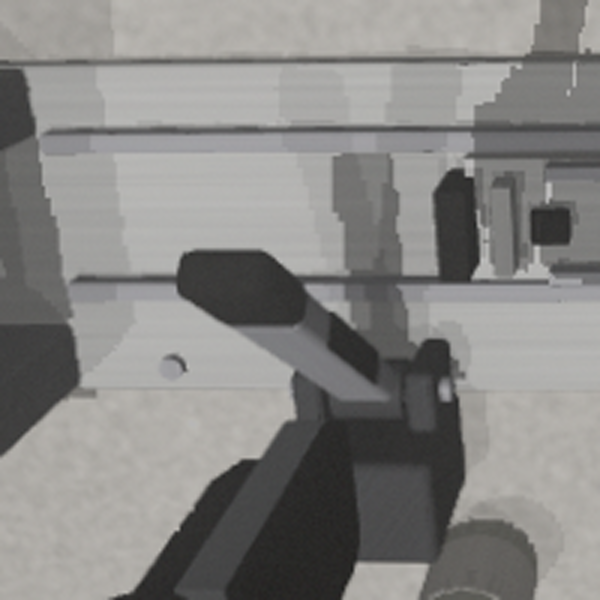

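View pics/w1b.png

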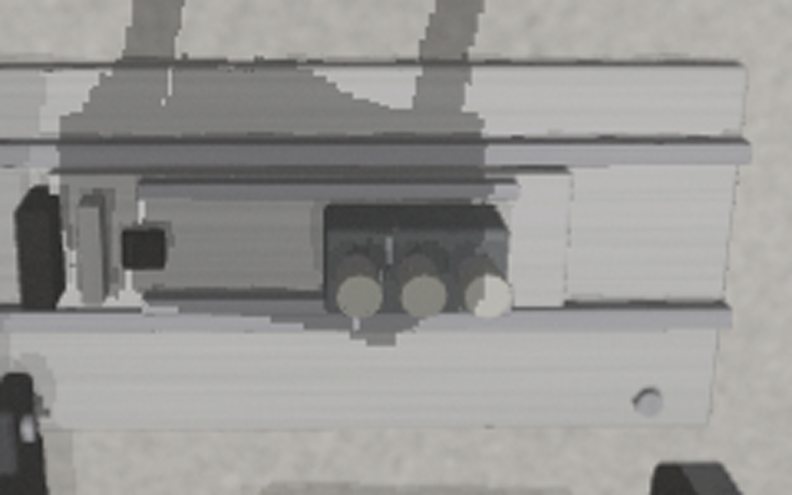

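Run:
```python
from h import *
import pickle
P=pickle.load(open("w1.pkl","rb"))
a=lambda x,y:(x/3+90,y/3+170); b=lambda x,y:(x/3.3+230,y/3.3+170)
def sh(n,p,z): print(n,on("w",p,z,P).round(4))
sh("frontR",b(745,65),.012);sh("backR",b(711,425),.012);sh("frontL",a(0,63),.012);sh("backmid",a(130,388),.012)
# midline between rails, tops unknown height ~ .02
for z in(.012,.02): 
  sh("railF R",b(750,152),z);sh("railB R",b(730,318),z);sh("railF L",a(45,144),z);sh("railB L",a(75,289),z)
sh("pinEar",a(447,388),.034)
sh("noseface bottom-ish top",a(437,195),.044);sh("nose back top",a(470,172),.044);sh("nose lower",a(440,280),.044); 
sh("rack rear top F",b(500,208),.055); sh("rack rear topB",b(508,310),.055);sh("rack front topB",b(325,310),.055)
sh("carr endF",b(570,170),.024);sh("carr endB",b(565,304),.024)
sh("ped",a(180,270),.16)
T=eyes.camera_params("top");S=eyes.camera_params("side")
tt=lambda x,y:(x/2.95+190,y/2.95+120); s=lambda x,y:(x/3.3+220,y/3.3+180)
print("pot top",on("top",tt(260,484),.05,T), "side pot",on("side",s(108,257),.05,S))
sh("pot w base",(327,147),.025)
# hinge block top corners
for q in[(388,137),(461,131),(463,195),(388,200)]: print("blk",on("top",tt(*q),.064,T).round(4))
for q in[(645,163),(720,158),(740,370),(668,375)]: print("arch",on("top",tt(*q),.167,T).round(4))
print("carr end top",on("top",tt(133,318),.024,T).round(4),"rack rear",on("top",tt(160,312),.055,T).round(4),on("top",tt(162,357),.055,T).round(4),"rack front",on("top",tt(247,308),.055,T).round(4))
print("pin side",on("side",s(503,260),.034,S).round(4))
```

```text
frontR [0.4894 0.1963 0.012 ]
backR [0.6283 0.2075 0.012 ]
frontL [ 0.5154 -0.2272  0.012 ]
backmid [ 0.6532 -0.1882  0.012 ]
railF R [0.5203 0.2034 0.012 ]
railB R [0.584  0.2071 0.012 ]
railF L [ 0.5472 -0.2126  0.012 ]
railB L [ 0.6089 -0.207   0.012 ]
railF R [0.5184 0.2002 0.02  ]
railB R [0.5809 0.2038 0.02  ]
railF L [ 0.5448 -0.2081  0.02  ]
railB L [ 0.6054 -0.2026  0.02  ]
pinEar [ 0.6325 -0.0484  0.034 ]
noseface bottom-ish top [ 0.5486 -0.0497  0.044 ]
nose back top [ 0.5391 -0.0377  0.044 ]
nose lower [ 0.5821 -0.0489  0.044 ]
rack rear top F [0.5335 0.1078 0.055 ]
rack rear topB [0.5687 0.1145 0.055 ]
rack front topB [0.5722 0.0538 0.055 ]
carr endF [0.5277 0.1367 0.024 ]
carr endB [0.5774 0.1414 0.024 ]
ped [ 0.5354 -0.0956  0.16  ]
pot top [0.45069091 0.04071196 0.05      ] side pot [0.45261517 0.0391667  0.05      ]
pot w base [0.4499 0.0446 0.025 ]
blk [ 0.6923 -0.0522  0.064 ]
blk [ 0.696  -0.1035  0.064 ]
blk [ 0.6505 -0.104   0.064 ]
blk [ 0.6476 -0.0515  0.064 ]
arch [ 0.6504 -0.2093  0.167 ]
arch [ 0.653  -0.2564  0.167 ]
arch [ 0.5204 -0.2643  0.167 ]
arch [ 0.518  -0.2195  0.167 ]
carr end top [0.5708 0.1337 0.024 ] rack rear [0.5719 0.1095 0.055 ] [0.5403 0.1082 0.055 ] rack front [0.5739 0.0484 0.055 ]
pin side [ 0.641 -0.11   0.034]
```

Run:
```python
from h import *
T=eyes.camera_params("top")
tt=lambda x,y:(x/2.95+190,y/2.95+120)
yaw=np.radians(3.55);ey=np.array([-np.sin(yaw),np.cos(yaw)]);ex=np.array([ey[1],-ey[0]])
o=np.array([.564,-.026])
for n,q,z in[("pedEnd",(434,350),.155),("pedEnd",(468,350),.155),("barlow",(417,226),.055),("barlow",(447,226),.055),("barhi",(428,312),.12),("barhi",(463,312),.12)]:
  p=on("top",tt(*q),z,T)[:2]; print(n,p.round(4),(p-o)@ex,(p-o)@ey)
```

```text
pedEnd [ 0.5361 -0.0763] -0.030911508838036002 -0.04846828877128374
pedEnd [ 0.5359 -0.0975] -0.03251519005385991 -0.06964862602545865
barlow [ 0.6304 -0.0719] 0.06344981906842839 -0.04991513646405499
barlow [ 0.6302 -0.0931] 0.06187239364836571 -0.07103983440097959
barhi [ 0.5633 -0.0749] -0.0037363369778529738 -0.048789580903079326
barhi [ 0.563  -0.0978] -0.005453905482327456 -0.07157540557121941
```

>>> jog_arm(deltas=[-0.11,-0.167,0,0,0,0,1,-0.11,-0.167,0,0,0,0,1,-0.11,-0.167,0,0,0,0,1,-0.11,-0.167,0,0,0,0,1,-0.11,-0.167,0,0,0,0,1,-0.11,-0.167,0.05,0,0,0,1,-0.11,-0.167,0.1,0,0,0,1,-0.11,-0.167,0.15,0,0,0,1,-0.11,-0.167,0.2,0,0,0,1,-0.11,-0.167,0.219,0,0,0,1,-0.11,-0.167,0.219,0,0,0,1], grip_force=80)

```text
time_s: 2.53
position: [0.586, -0.0829, 0.1316]
tool_rot: [[-0.998, -0.062, -0.007], [-0.062, 0.998, 0.003], [0.007, 0.003, -1.0]]
ft_force: [0.3, -0.2, 0.7]
grip_width: 0.0001
```

```bash
cat >> h.py <<'E'
yaw=np.radians(3.55);ey=np.array([-np.sin(yaw),np.cos(yaw)]);ex=np.array([ey[1],-ey[0]]);o0=np.array([.564,-.026])
def trk(p): d=np.asarray(p)[:2]-o0; return np.array([d@ex,d@ey,p[2]])*1000
def st():
    s=env.observe(); f=s["ft_force"]; print("t",round(s["time_s"],2),"trk mm",trk(s["position"]).round(1),"F trk",round(f[:2]@ex,2),round(f[:2]@ey,2),round(f[2],2),"w",s["grip_width"].round(4)); return s
E
python3 - <<'E'
from h import *
st(); im=eyes.get_image("wrist"); cv2.imwrite("pics/w2.png",im[:,:,::-1])
r=115
s=env.observe(); p=trk(s["position"])
for th in np.radians([51.6,45,38,31,24,17,10,5,0]):
  c=np.array([67-r*np.cos(th)+7*np.sin(th)+11,34+r*np.sin(th)+7*np.cos(th)]); print(c.round(1), "tool dx %.4f dz %.4f"%(-(c[0]-p[0])/750,(p[2]-c[1])/750))
E
```

```text
Traceback (most recent call last):
  File "h.py", line 24, in st
    s=env.observe(); f=s["ft_force"]; print("t",round(s["time_s"],2),"trk mm",trk(s["position"]).round(1),"F trk",round(f[:2]@ex,2),round(f[:2]@ey,2),round(f[2],2),"w",s["grip_width"].round(4)); return s
                                                                                                                                                                        ^^^^^^^^^^^^^^^^^^^^^
AttributeError: 'float' object has no attribute 'round'
```

```bash
sed -i 's/s\["grip_width"\].round(4)/round(s["grip_width"],4)/' h.py
python3 - <<'E'
from h import *
st(); im=eyes.get_image("wrist"); cv2.imwrite("pics/w2.png",im[:,:,::-1])
r=115
s=env.observe(); p=trk(s["position"])
for th in np.radians([51.6,45,38,31,24,17,10,5,0]):
  c=np.array([67-r*np.cos(th)+7*np.sin(th)+11,34+r*np.sin(th)+7*np.cos(th)]); print(c.round(1), "tool dx %.4f dz %.4f"%(-(c[0]-p[0])/750,(p[2]-c[1])/750))
E
```

```text
t 2.53 trk mm [ 18.4 -58.2 131.6] F trk 0.25 -0.22 0.73 w 0.0001
[ 12.1 128.5] tool dx 0.0102 dz 0.0078
[  1.6 120.3] tool dx 0.0241 dz 0.0188
[ -8.3 110.3] tool dx 0.0374 dz 0.0320
[-17.   99.2] tool dx 0.0489 dz 0.0468
[-24.2  87.2] tool dx 0.0586 dz 0.0629
[-29.9  74.3] tool dx 0.0662 dz 0.0800
[-34.   60.9] tool dx 0.0717 dz 0.0980
[-36.  51.] tool dx 0.0742 dz 0.1111
[-37.  41.] tool dx 0.0756 dz 0.1244
```

View pics/w2.png

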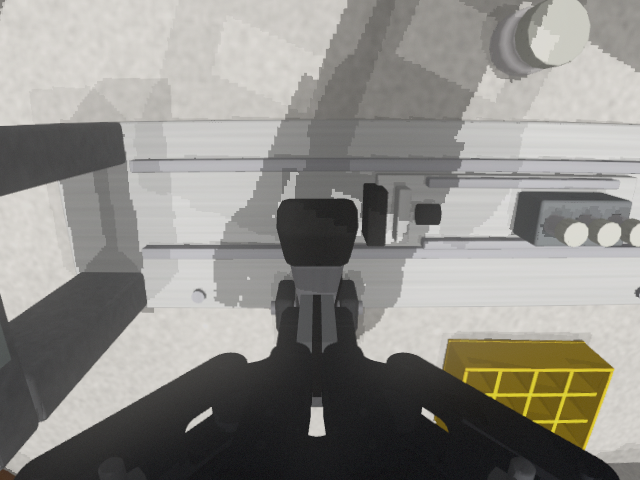

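>>> jog_arm(deltas=[0.01,0,0.008,0,0,0,1,0.017,0,0.013,0,0,0,1,0.024,0,0.019,0,0,0,1,0.031,0,0.025,0,0,0,1,0.037,0,0.032,0,0,0,1,0.049,0,0.047,0,0,0,1,0.059,0,0.063,0,0,0,1,0.066,0,0.08,0,0,0,1,0.072,0,0.098,0,0,0,1,0.075,0,0.111,0,0,0,1,0.075,0,0.12,0,0,0,1,0.075,0,0.124,0,0,0,1])

```text
time_s: 3.58
position: [0.532, -0.0884, 0.0422]
tool_rot: [[-0.998, -0.06, 0.0], [-0.06, 0.998, -0.0], [-0.0, -0.0, -1.0]]
ft_force: [-0.3, -0.1, 1.3]
grip_width: 0.0001
```

Run:
```python
from h import *
st(); im=eyes.get_image("wrist"); cv2.imwrite("pics/w3.png",im[:,:,::-1]);im=eyes.get_image("side"); cv2.imwrite("pics/s3.png",im[:,:,::-1]); st()
```

```text
t 3.58 trk mm [-35.8 -60.3  42.2] F trk -0.35 -0.11 1.3 w 0.0001
t 3.68 trk mm [-35.5 -60.4  42.4] F trk 0.15 0.11 -0.52 w 0.0
```

View pics/s3.png

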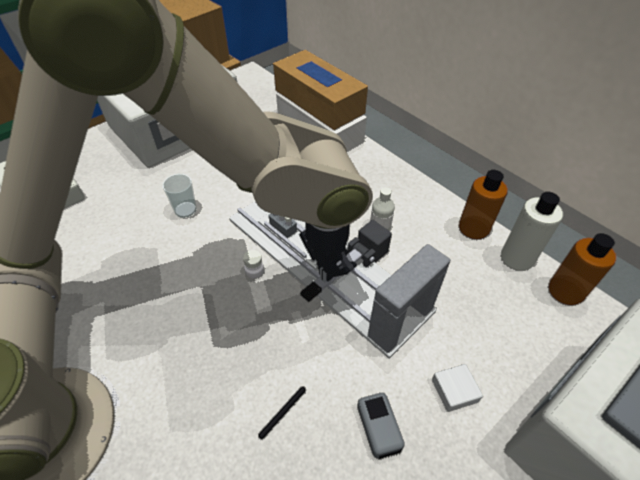

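>>> jog_arm(deltas=[0,0,0.0025,0,0,0,1,0,0,0.004,0,0,0,1,0,0,0.004,0,0,0,1])

```text
time_s: 3.93
position: [0.5327, -0.0887, 0.0409]
tool_rot: [[-0.998, -0.06, 0.002], [-0.06, 0.998, -0.001], [-0.002, -0.001, -1.0]]
ft_force: [-3.1, 0.2, 12.2]
grip_width: 0.0001
```

Run:
```python
from h import *
st(); P=wristP(); im=eyes.get_image("wrist"); cv2.imwrite("pics/w4.png",im[:,:,::-1])
```

```text
t 3.93 trk mm [-35.1 -60.7  40.9] F trk -3.04 0.36 12.16 w 0.0001
```

View pics/w4.png

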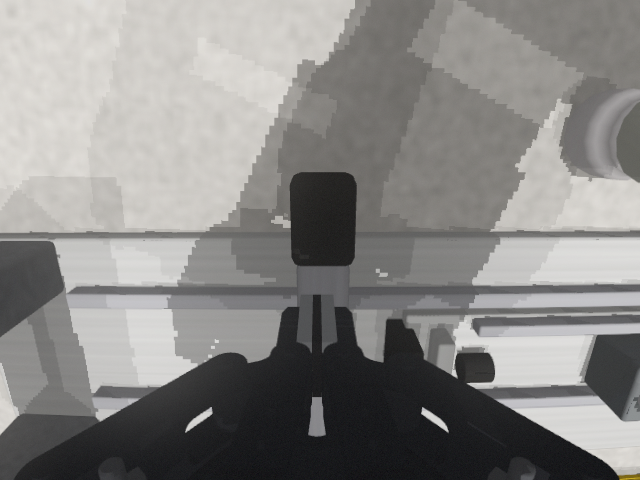

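>>> jog_arm(deltas=[0,0,-0.05,0,0,0,1,0,0,-0.1,0,0,0,1,0,0,-0.133,0,0,0,1,-0.01,0.05,-0.133,0,0,0,1,-0.02,0.1,-0.133,0,0,0,1,-0.03,0.155,-0.133,0,0,0,1,-0.04,0.21,-0.133,0,0,0,1,-0.047,0.265,-0.133,0,0,0,1,-0.047,0.304,-0.133,0,0,0,1,-0.047,0.304,-0.133,0,0,0,1,-0.047,0.304,-0.133,0,0,0,1])

```text
time_s: 4.9
position: [0.5534, 0.1426, 0.1392]
tool_rot: [[-0.998, -0.063, 0.001], [-0.063, 0.998, -0.0], [-0.001, -0.0, -1.0]]
ft_force: [-0.3, 0.4, -0.3]
grip_width: -0.0002
```

Run:
```python
from h import *
st(); P=wristP(); im=eyes.get_image("wrist"); cv2.imwrite("pics/w5.png",im[:,:,::-1])
im=eyes.get_image("side"); cv2.imwrite("pics/s5.png",cv2.resize(im[150:390,180:500,::-1],None,fx=2.4,fy=2.4))
```

```text
t 4.9 trk mm [-1.000e-01  1.689e+02  1.392e+02] F trk -0.28 0.37 -0.33 w -0.0002
```

View pics/w5.png

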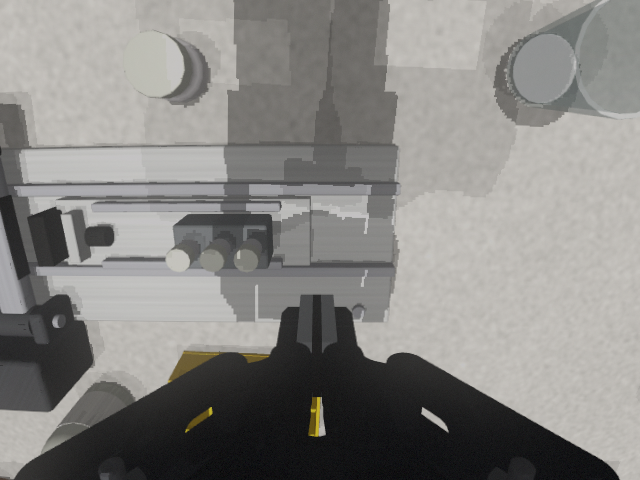

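View pics/s5.png

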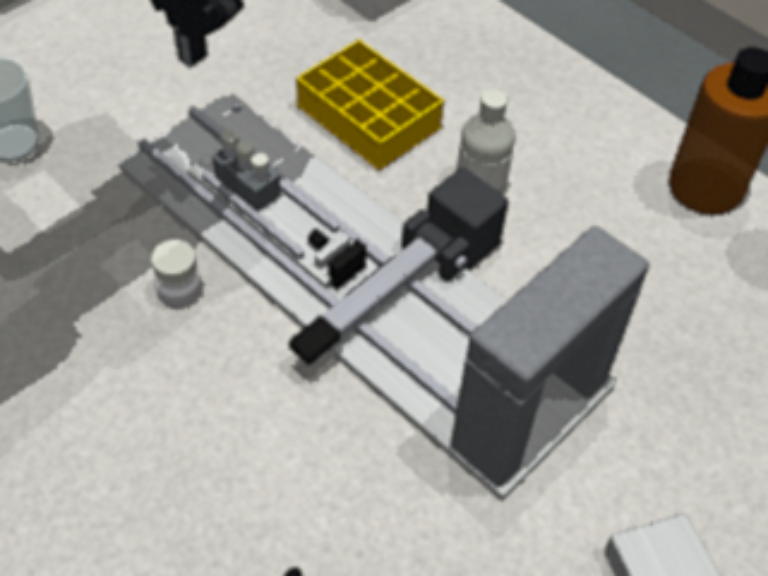

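```bash
python3 - <<'E'
from h import *
p=eyes.camera_params("wrist");M=p["mount"];C=np.linalg.inv(M);P=dict(intrinsics=p["intrinsics"],k1=p["k1"],R=C[:3,:3],t=C[:3,3])
for x in(11,0,-11):
  for d in(0,10,20,30,40,50,60,70): print(x,d,[proj("",(x/1e3,y/1e3,-d/1e3),P).round(0).tolist() for y in(0,10,15,25,40)])
E
python3 - <<'E'
import cv2
a=cv2.imread("pics/w5.png")[270:480,150:480]; a=cv2.convertScaleAbs(a,alpha=3,beta=20);cv2.imwrite("pics/w5c.png",cv2.resize(a,None,fx=2.4,fy=2.4))
E
```

```text
11 0 [[315.0, 292.0], [339.0, 292.0], [351.0, 292.0], [375.0, 292.0], [411.0, 292.0]]
11 10 [[315.0, 303.0], [341.0, 303.0], [353.0, 303.0], [379.0, 303.0], [417.0, 303.0]]
11 20 [[315.0, 316.0], [342.0, 316.0], [356.0, 316.0], [383.0, 316.0], [424.0, 316.0]]
11 30 [[315.0, 331.0], [344.0, 331.0], [359.0, 331.0], [388.0, 331.0], [431.0, 331.0]]
11 40 [[315.0, 348.0], [346.0, 348.0], [362.0, 348.0], [394.0, 348.0], [440.0, 347.0]]
11 50 [[314.0, 368.0], [349.0, 368.0], [366.0, 368.0], [400.0, 368.0], [451.0, 367.0]]
11 60 [[314.0, 392.0], [352.0, 392.0], [370.0, 392.0], [408.0, 391.0], [463.0, 390.0]]
11 70 [[314.0, 420.0], [355.0, 420.0], [376.0, 420.0], [417.0, 419.0], [477.0, 418.0]]
0 0 [[315.0, 315.0], [339.0, 315.0], [350.0, 315.0], [374.0, 315.0], [409.0, 315.0]]
0 10 [[315.0, 328.0], [340.0, 328.0], [352.0, 328.0], [377.0, 328.0], [415.0, 327.0]]
0 20 [[315.0, 342.0], [341.0, 342.0], [355.0, 342.0], [381.0, 342.0], [421.0, 342.0]]
0 30 [[315.0, 358.0], [343.0, 358.0], [358.0, 358.0], [386.0, 358.0], [428.0, 358.0]]
0 40 [[315.0, 377.0], [345.0, 377.0], [361.0, 377.0], [391.0, 
[... 284 characters left out ...]
1 0 [[315.0, 338.0], [338.0, 338.0], [350.0, 338.0], [373.0, 337.0], [407.0, 337.0]]
-11 10 [[315.0, 351.0], [339.0, 351.0], [352.0, 351.0], [376.0, 351.0], [412.0, 351.0]]
-11 20 [[315.0, 367.0], [341.0, 366.0], [354.0, 366.0], [380.0, 366.0], [418.0, 366.0]]
-11 30 [[315.0, 384.0], [342.0, 384.0], [356.0, 384.0], [384.0, 384.0], [425.0, 383.0]]
-11 40 [[315.0, 404.0], [344.0, 404.0], [359.0, 404.0], [389.0, 403.0], [433.0, 403.0]]
-11 50 [[315.0, 426.0], [347.0, 426.0], [363.0, 426.0], [394.0, 426.0], [442.0, 425.0]]
-11 60 [[314.0, 453.0], [349.0, 453.0], [366.0, 453.0], [401.0, 452.0], [452.0, 451.0]]
-11 70 [[314.0, 484.0], [352.0, 484.0], [371.0, 484.0], [408.0, 483.0], [464.0, 482.0]]
```

View pics/w5c.png

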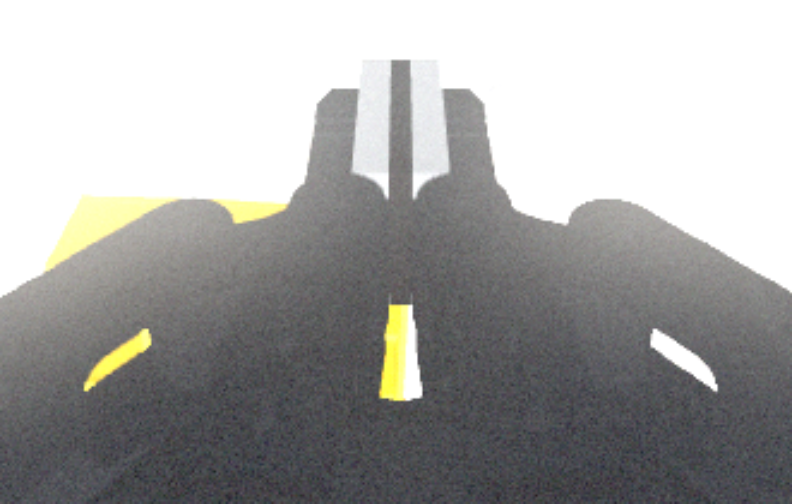

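>>> jog_arm(deltas=[0,0,0,0,0,0.5,1,0,0,0,0,0,0.5,1,0,0,0,0,0,0.5,1,0,0,0,0,0,0.5,1,0,0,0,0,0,0.5,1,0,0,0,0,0,0.5,1,0,0,0,0,0,0.5,1,0,0,0,0,0,0.5,1,0,0,0,0,0,0.5,1,0,0,0,0,0,0.5,1,0,0,0,0,0,0.5,1,0,0,0,0,0,0.5,1])

```text
time_s: 6.0
position: [0.5539, 0.1395, 0.139]
tool_rot: [[-0.122, 0.993, 0.0], [0.993, 0.122, -0.0], [-0.0, 0.0, -1.0]]
ft_force: [-1.1, 0.1, 0.5]
grip_width: -0.0001
```

>>> jog_arm(deltas=[0,0,0.03,0,0,0.0205,1,0,0,0.07,0,0,0.0205,1,0,0,0.11,0,0,0.0205,1,0,0,0.13,0,0,0.0205,1,0,0,0.14,0,0,0.0205,1,0,0,0.14,0,0,0.0205,1,0,0,0.14,0,0,0.0205,1])

```text
time_s: 6.58
position: [0.5542, 0.1404, 0.0346]
tool_rot: [[-0.065, 0.998, 0.001], [0.998, 0.065, -0.0], [-0.0, 0.001, -1.0]]
ft_force: [-0.5, -0.4, -0.2]
grip_width: 0.0001
```

Run:
```python
from h import *
s=st(); print(s["q"].round(1)); im=eyes.get_image("wrist"); cv2.imwrite("pics/w6.png",im[:,:,::-1]); im=eyes.get_image("side"); cv2.imwrite("pics/s6.png",cv2.resize(im[150:390,180:500,::-1],None,fx=2.4,fy=2.4))
st()
```

```text
t 6.58 trk mm [  0.5 166.6  34.6] F trk -0.55 -0.4 -0.17 w 0.0001
[ 2.4 36.  85.9 -0.  58.1 -1.4]
t 6.68 trk mm [  0.8 167.1  35.2] F trk 0.12 0.08 0.57 w -0.0
```

View pics/w6.png

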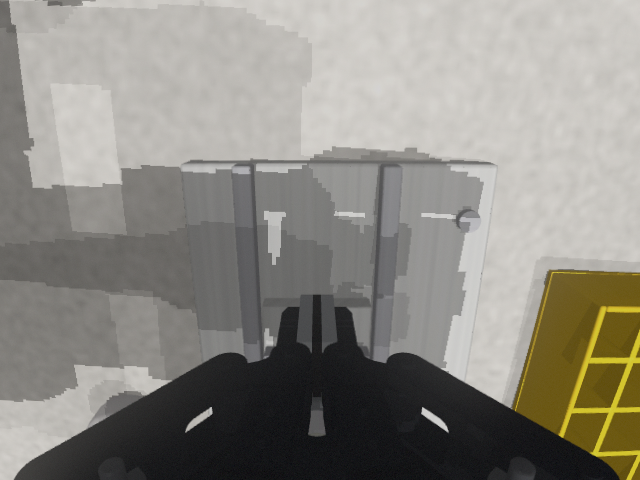

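View pics/s6.png

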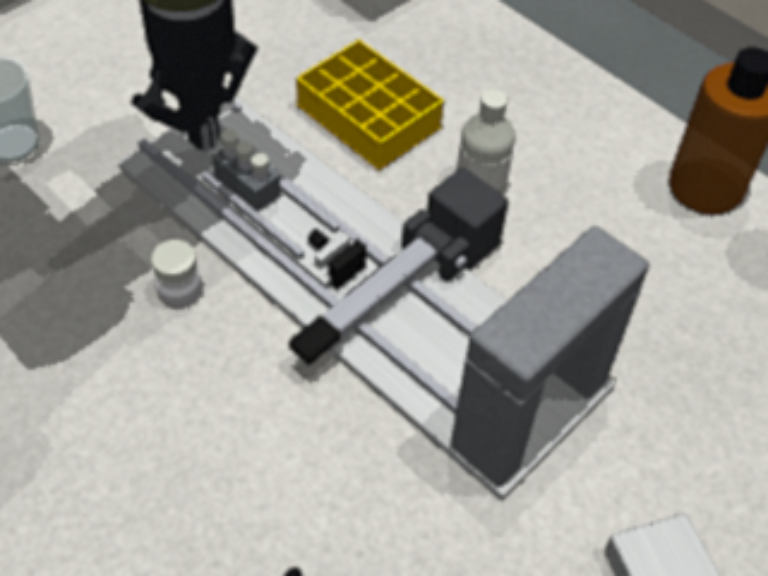

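>>> jog_arm(deltas=[-0.012,0,0,0,0,0,1,-0.018,0,0,0,0,0,1,-0.022,0,0,0,0,0,1,-0.026,0,0,0,0,0,1,-0.03,0,0,0,0,0,1,-0.034,0,0,0,0,0,1,-0.038,0,0,0,0,0,1,-0.042,0,0,0,0,0,1,-0.046,0,0,0,0,0,1,-0.05,0,0,0,0,0,1,-0.054,0,0,0,0,0,1])

```text
time_s: 7.6
position: [0.5562, 0.1006, 0.0338]
tool_rot: [[-0.066, 0.998, -0.0], [0.998, 0.066, 0.0], [0.0, -0.0, -1.0]]
ft_force: [-0.4, 6.2, 2.3]
grip_width: -0.0001
```

Run:
```python
from h import *
s=st(); im=eyes.get_image("side"); cv2.imwrite("pics/s7.png",cv2.resize(im[150:390,180:500,::-1],None,fx=2.4,fy=2.4))
st()
```

```text
t 7.6 trk mm [1.000e-01 1.268e+02 3.380e+01] F trk -0.03 6.26 2.34 w -0.0001
t 7.65 trk mm [1.000e-01 1.266e+02 3.380e+01] F trk 0.29 2.0 1.06 w 0.0001
```

View pics/s7.png

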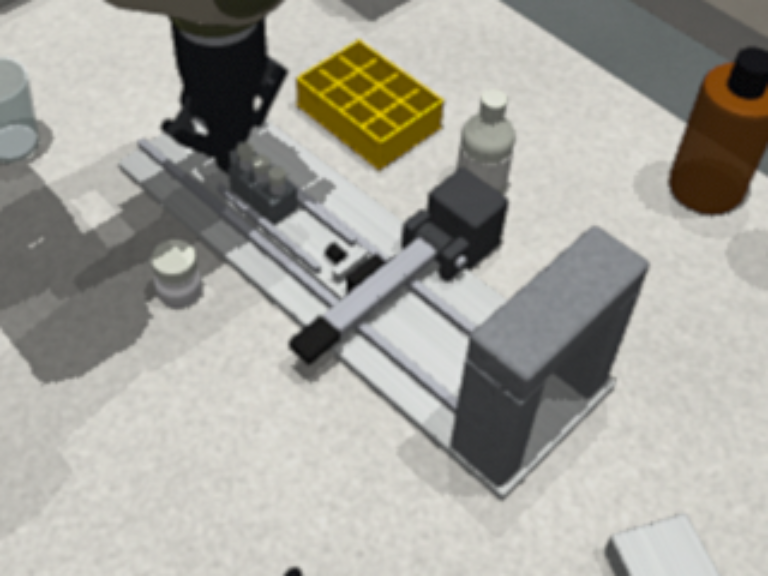

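>>> jog_arm(deltas=[-0.004,0,0,0,0,0,1,-0.008,0,0,0,0,0,1,-0.012,0,0,0,0,0,1,-0.016,0,0,0,0,0,1,-0.02,0,0,0,0,0,1,-0.024,0,0,0,0,0,1,-0.028,0,0,0,0,0,1,-0.032,0,0,0,0,0,1,-0.036,0,0,0,0,0,1,-0.04,0,0,0,0,0,1,-0.044,0,0,0,0,0,1])

```text
time_s: 8.57
position: [0.5583, 0.0684, 0.0338]
tool_rot: [[-0.066, 0.998, -0.0], [0.998, 0.066, 0.001], [0.001, -0.0, -1.0]]
ft_force: [-0.7, 6.5, 1.8]
grip_width: 0.0001
```

Run:
```python
from h import *
s=st(); im=eyes.get_image("side"); cv2.imwrite("pics/s8.png",cv2.resize(im[150:390,180:500,::-1],None,fx=2.4,fy=2.4))
st()
```

```text
t 8.57 trk mm [ 0.1 94.5 33.8] F trk -0.29 6.52 1.76 w 0.0001
t 8.62 trk mm [ 0.1 94.  33.8] F trk 0.13 5.21 2.21 w -0.0001
```

View pics/s8.png

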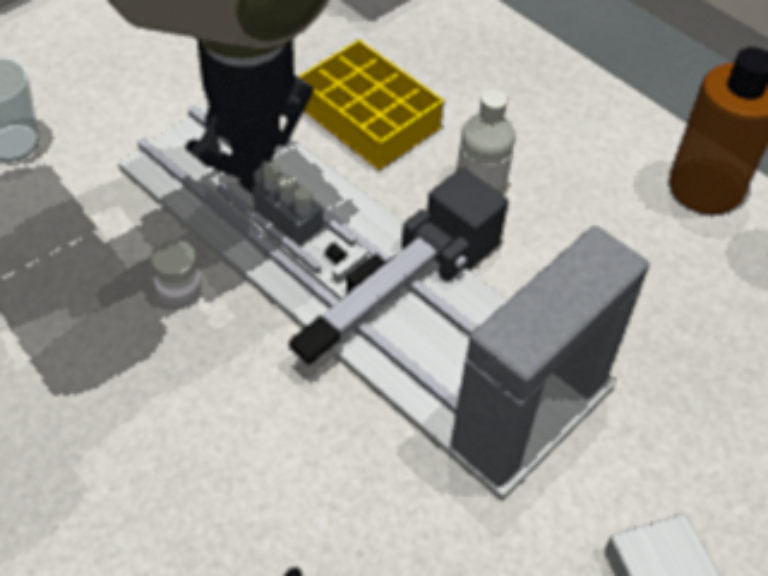

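>>> jog_arm(deltas=[-0.004,0,0,0,0,0,1,-0.008,0,0,0,0,0,1,-0.012,0,0,0,0,0,1,-0.015,0,0,0,0,0,1,-0.018,0,0,0,0,0,1,-0.02,0,0,0,0,0,1])

```text
time_s: 9.12
position: [0.5592, 0.0533, 0.0338]
tool_rot: [[-0.066, 0.998, -0.0], [0.998, 0.066, 0.001], [0.001, -0.0, -1.0]]
ft_force: [-1.2, 6.2, 2.6]
grip_width: -0.0002
```

>>> jog_arm(deltas=[-0.002,0,0,0,0,0,1,-0.004,0,0,0,0,0,1,-0.0055,0,0,0,0,0,1])

```text
time_s: 9.37
position: [0.5595, 0.0493, 0.0338]
tool_rot: [[-0.066, 0.998, -0.0], [0.998, 0.066, 0.001], [0.001, -0.0, -1.0]]
ft_force: [-0.3, 4.5, 2.2]
grip_width: 0.0
```

>>> jog_arm(deltas=[-0.0015,0,0,0,0,0,1,-0.003,0,0,0,0,0,1,-0.004,0,0,0,0,0,1])

```text
time_s: 9.62
position: [0.5596, 0.0463, 0.0338]
tool_rot: [[-0.066, 0.998, -0.0], [0.998, 0.066, 0.001], [0.001, -0.0, -1.0]]
ft_force: [-0.0, 5.5, 2.4]
grip_width: 0.0001
```

>>> jog_arm(deltas=[-0.0015,0,0,0,0,0,1,-0.003,0,0,0,0,0,1,-0.004,0,0,0,0,0,1])

```text
time_s: 9.87
position: [0.5596, 0.0457, 0.0339]
tool_rot: [[-0.066, 0.998, -0.0], [0.998, 0.066, 0.005], [0.005, -0.0, -1.0]]
ft_force: [-0.1, 22.5, 3.9]
grip_width: 0.0003
```

>>> jog_arm(deltas=[0.0013,0,0,0,0,0,1,0.0013,0,0,0,0,0,1])

```text
time_s: 10.03
position: [0.5596, 0.0459, 0.0339]
tool_rot: [[-0.066, 0.998, -0.0], [0.998, 0.066, 0.003], [0.003, -0.0, -1.0]]
ft_force: [0.4, 14.0, 3.8]
grip_width: -0.0002
```

>>> jog_arm(deltas=[-0.0002,0,0,0,0,0,1,-0.0002,0,0,0,0,0,1,-0.0002,0,0,0,0,0,1,-0.0002,0,0,0,0,0,1,-0.0002,0,0,0,0,0,1,-0.0002,0,0,0,0,0,1,-0.0002,0,0,0,0,0,1,-0.0002,0,0,0,0,0,1,-0.0002,0,0,0,0,0,1])

```text
time_s: 10.78
position: [0.5597, 0.0458, 0.0339]
tool_rot: [[-0.066, 0.998, -0.0], [0.998, 0.066, 0.004], [0.004, -0.0, -1.0]]
ft_force: [-0.6, 14.5, 3.1]
grip_width: 0.0002
```

Run:
```python
from h import *
s=st(); im=eyes.get_image("side"); cv2.imwrite("pics/s9.png",cv2.resize(im[150:390,180:500,::-1],None,fx=2.4,fy=2.4))
st()
```

```text
t 10.78 trk mm [ 0.1 71.9 33.9] F trk 0.32 14.51 3.05 w 0.0002
t 10.83 trk mm [ 0.1 71.9 33.9] F trk 0.3 14.7 2.74 w -0.0
```

View pics/s9.png

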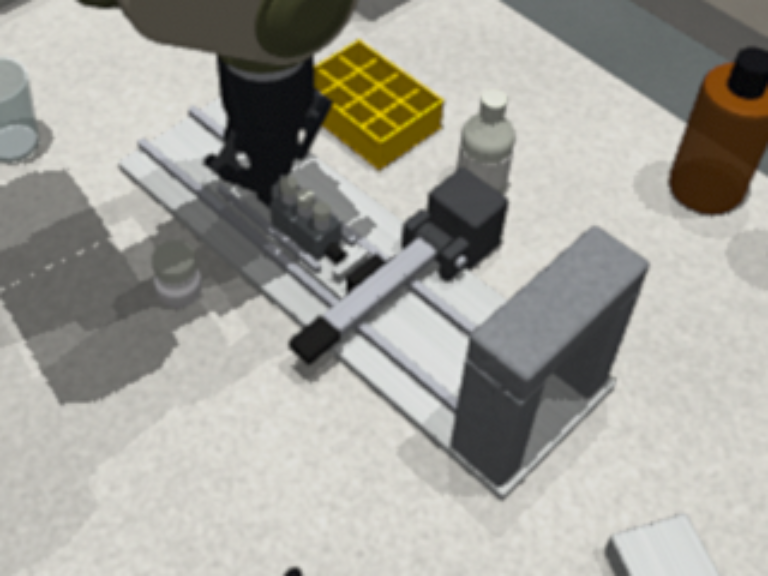

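>>> jog_arm(deltas=[0.002,0,0,0,0,0,1,0.004,0,0,0,0,0,1,0.01,0,0,0,0,0,1,0.03,0,0,0,0,0,1,0.035,0,-0.04,0,0,0,1,0.035,0,-0.09,0,0,0,1,0.035,0,-0.14,0,0,-0.04,1,0.035,0,-0.15,0,0,-0.08,1,0.02,-0.01,-0.15,0,0,-0.12,1,-0.02,-0.04,-0.15,0,0,-0.16,1,-0.06,-0.07,-0.15,0,0,-0.2,1,-0.1,-0.1,-0.15,0,0,-0.24,1])

```text
time_s: 11.83
position: [0.4913, -0.034, 0.1462]
tool_rot: [[-0.717, 0.698, -0.0], [0.698, 0.717, -0.001], [-0.0, -0.001, -1.0]]
ft_force: [1.3, 0.0, -0.4]
grip_width: -0.0002
```

Run:
```python
from h import *
s=st(); R=s["tool_rot"]; p=trk(s["position"]); print(R.round(3))
yw=np.degrees(np.arctan2(-R[0,1],R[1,1])); print("yaw of y axis",yw,"turn needed units",-(3.55-yw)/180)
d=o0+(-.079)*ex+(-.060)*ey-s["position"][:2]; print("units to pedal",R.T@np.r_[d,0]/.75)
```

```text
t 11.83 trk mm [-73.1  -3.5 146.2] F trk 1.27 -0.07 -0.4 w -0.0002
[[-0.717  0.698 -0.   ]
 [ 0.698  0.717 -0.001]
 [-0.    -0.001 -1.   ]]
yaw of y axis -44.233282437852324 turn needed units -0.2654626802102907
units to pedal [-5.04576684e-02 -5.64484857e-02  4.52660462e-05]
```

>>> jog_arm(deltas=[-0.02,-0.02,0,0,0,-0.04,-0.18,-0.05,-0.056,0,0,0,-0.08,-0.18,-0.05,-0.056,0,0,0,-0.12,-0.18,-0.05,-0.056,0,0,0,-0.16,-0.18,-0.05,-0.056,0,0,0,-0.2,-0.18,-0.05,-0.056,0,0,0,-0.24,-0.18,-0.05,-0.056,0,0,0,-0.263,-0.18,-0.05,-0.056,0,0,0,-0.263,-0.18], grip_force=30)

```text
time_s: 12.5
position: [0.4894, -0.0895, 0.1462]
tool_rot: [[-0.999, -0.05, -0.0], [-0.05, 0.999, -0.0], [0.0, -0.0, -1.0]]
ft_force: [0.3, -0.1, -1.0]
grip_width: 0.0507
```

Run:
```python
from h import *
import pickle
s=st(); P=wristP(); pickle.dump(P,open("w10.pkl","wb")); im=eyes.get_image("wrist"); cv2.imwrite("pics/w10.png",im[:,:,::-1]); im=eyes.get_image("side"); cv2.imwrite("pics/s10.png",cv2.resize(im[150:390,180:500,::-1],None,fx=2.4,fy=2.4))
st(); print(s["tool_rot"].round(3))
```

```text
t 12.5 trk mm [-78.4 -58.8 146.2] F trk 0.26 -0.1 -1.01 w 0.0507
t 12.6 trk mm [-78.3 -58.7 146.3] F trk 0.09 -0.17 0.07 w 0.0504
[[-0.999 -0.05  -0.   ]
 [-0.05   0.999 -0.   ]
 [ 0.    -0.    -1.   ]]
```

View pics/w10.png

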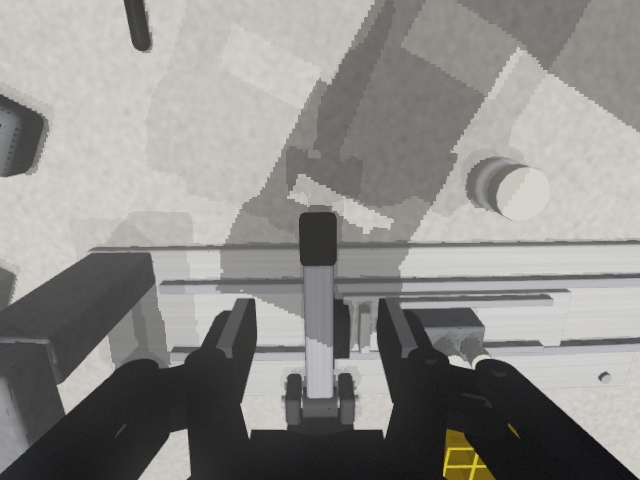

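View pics/s10.png

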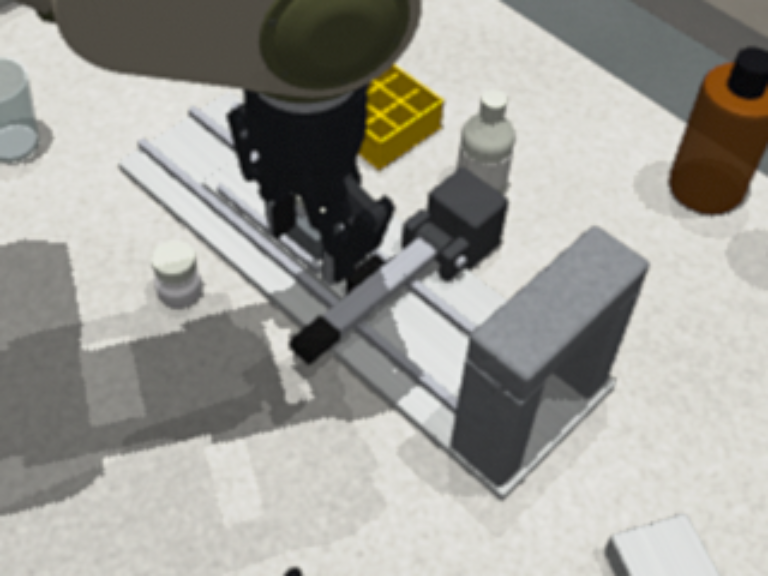

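Run:
```python
from h import *
import pickle
P=pickle.load(open("w10.pkl","rb"))
for q in[(300,214),(336,213),(337,265),(301,266)]: print(trk(on("",q,.041,P)).round(1))
im=cv2.imread("pics/w10.png"); m=(im.max(2)<45).astype(np.uint8)[200:290,280:350]; ys,xs=np.where(m); print(xs.min()+280,xs.max()+280,ys.min()+200,ys.max()+200)
print("nose x: bar edge");
```

```text
[-95.4 -69.   41. ]
[-95.8 -44.8  41. ]
[-58.2 -43.9  41. ]
[-57.7 -69.2  41. ]
319 319 264 264
nose x: bar edge
```

>>> jog_arm(deltas=[0.002,0.0024,0,0,0,-0.004,-0.18,0.002,0.0024,0.04,0,0,-0.004,-0.18,0.002,0.0024,0.08,0,0,-0.004,-0.18,0.002,0.0024,0.12,0,0,-0.004,-0.18,0.002,0.0024,0.145,0,0,-0.004,-0.18,0.002,0.0024,0.165,0,0,-0.004,-0.18,0.002,0.0024,0.175,0,0,-0.004,-0.18,0.002,0.0024,0.175,0,0,-0.004,-0.18,0.002,0.0024,0.175,0,0,-0.004,-0.18])

```text
time_s: 13.35
position: [0.4882, -0.0877, 0.0155]
tool_rot: [[-0.998, -0.06, 0.0], [-0.06, 0.998, -0.0], [-0.0, -0.0, -1.0]]
ft_force: [0.3, -0.0, -0.3]
grip_width: 0.0503
```

Run:
```python
from h import *
s=st(); im=eyes.get_image("wrist"); cv2.imwrite("pics/w11.png",im[:,:,::-1]); im=eyes.get_image("side"); cv2.imwrite("pics/s11.png",cv2.resize(im[150:390,180:500,::-1],None,fx=2.4,fy=2.4))
```

```text
t 13.35 trk mm [-79.5 -56.9  15.5] F trk 0.26 -0.06 -0.28 w 0.0503
```

View pics/w11.png

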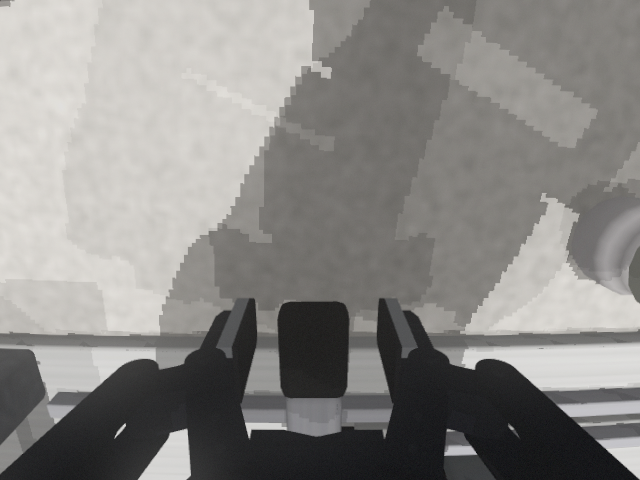

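View pics/s11.png

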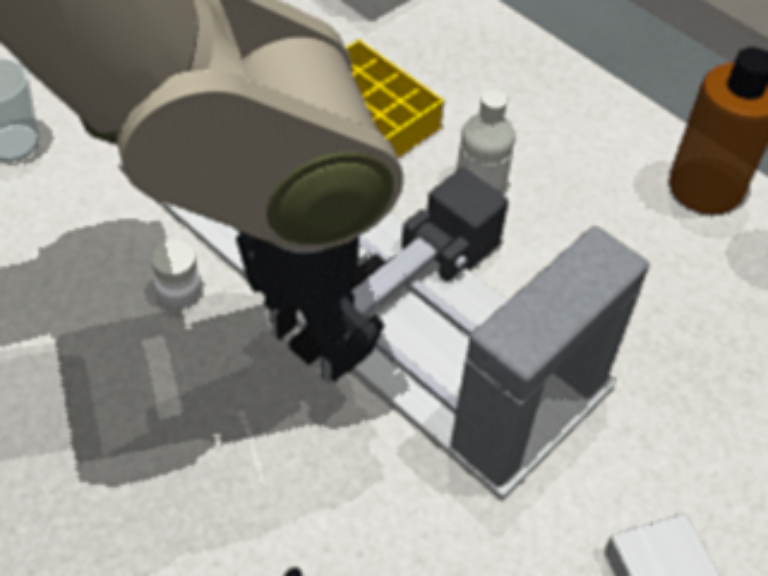

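>>> jog_arm(deltas=[0,-0.0015,0,0,0,0,-0.18,0,-0.0015,0,0,0,0,0.1,0,-0.0015,0,0,0,0,0.3,0,-0.0015,0,0,0,0,0.5,0,-0.0015,0,0,0,0,0.6,0,-0.0015,0,0,0,0,0.6,0,-0.0015,0,0,0,0,0.6], grip_force=30)

```text
time_s: 14.03
position: [0.4882, -0.0889, 0.0155]
tool_rot: [[-0.998, -0.06, 0.001], [-0.06, 0.998, -0.001], [-0.001, -0.001, -1.0]]
ft_force: [-0.9, -0.7, 4.5]
grip_width: 0.0256
```

>>> jog_arm(deltas=[-0.0007,0,-0.0169,0,0,0,1,-0.0029,0,-0.0336,0,0,0,1,-0.0066,0,-0.05,0,0,0,1,-0.0117,0,-0.0661,0,0,0,1,-0.0181,0,-0.0817,0,0,0,1,-0.0259,0,-0.0967,0,0,0,1], grip_force=35)

```text
time_s: 14.53
position: [0.5068, -0.0877, 0.0875]
tool_rot: [[-0.998, -0.06, -0.002], [-0.06, 0.998, 0.0], [0.002, 0.0, -1.0]]
ft_force: [1.1, -2.5, -4.5]
grip_width: 0.0254
```

Run:
```python
from h import *
s=st(); im=eyes.get_image("wrist"); cv2.imwrite("pics/w12.png",im[:,:,::-1]); im=eyes.get_image("side"); cv2.imwrite("pics/s12.png",cv2.resize(im[150:390,180:500,::-1],None,fx=2.4,fy=2.4))
st()
```

```text
t 14.53 trk mm [-60.9 -58.   87.5] F trk 0.92 -2.55 -4.52 w 0.0254
t 14.63 trk mm [-60.2 -58.   88.4] F trk -4.59 -2.05 2.07 w 0.0251
```

View pics/w12.png

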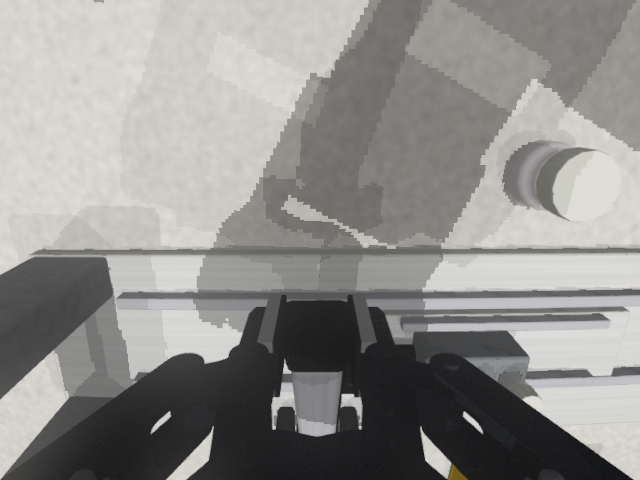

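View pics/s12.png

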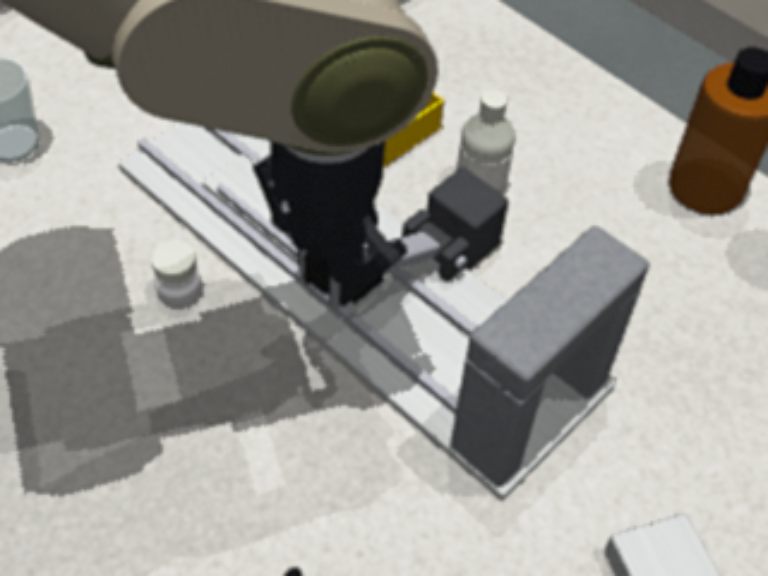

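>>> jog_arm(deltas=[-0.0091,0,-0.0142,0,0,0,1,-0.0193,0,-0.0276,0,0,0,1,-0.0307,0,-0.04,0,0,0,1,-0.038,0,-0.047,0,0,0,1,-0.038,0,-0.047,0,0,0,1])

```text
time_s: 15.05
position: [0.5367, -0.0859, 0.1235]
tool_rot: [[-0.998, -0.06, 0.002], [-0.06, 0.998, -0.0], [-0.002, -0.0, -1.0]]
ft_force: [-0.5, -0.8, 5.8]
grip_width: 0.0251
```

>>> jog_arm(deltas=[0,0,0,0,0,0,0.3,0,0,0,0,0,0,0.1,0,0,0,0,0,0,-0.2,0,0,0,0,0,0,-0.4,0,0,0,0,0,0,-0.4,0,0,0,0,0,0,-0.4])

```text
time_s: 15.55
position: [0.5358, -0.0859, 0.1227]
tool_rot: [[-0.998, -0.06, -0.0], [-0.06, 0.998, 0.0], [0.0, 0.0, -1.0]]
ft_force: [0.1, 0.1, 1.1]
grip_width: 0.0599
```

Run:
```python
from h import *
s=st(); im=eyes.get_image("wrist"); cv2.imwrite("pics/w13.png",im[:,:,::-1])
```

```text
t 15.55 trk mm [-31.9 -58.  122.7] F trk 0.13 0.14 1.06 w 0.0599
```

View pics/w13.png

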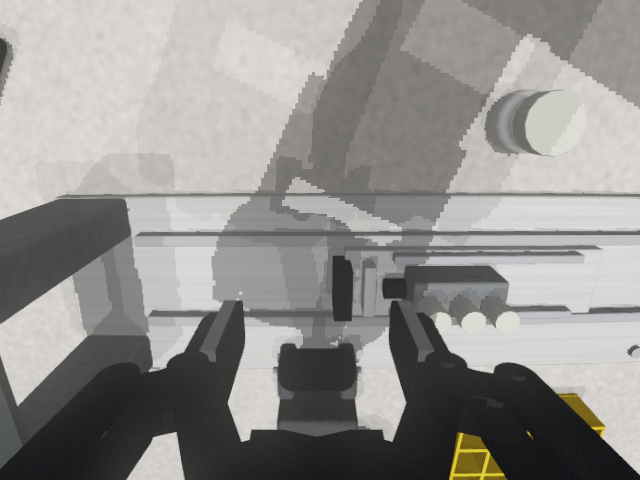

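>>> jog_arm(deltas=[0,0,-0.04,0,0,0,-0.4,0,0,-0.08,0,0,0,-0.4,0,0,-0.12,0,0,0,-0.4,0.03,0,-0.16,0,0,0,-0.4,0.08,0,-0.2,0,0,0,-0.4,0.12,0,-0.22,0,0,0,-0.4,0.16,0,-0.22,0,0,0,-0.4,0.16,0,-0.22,0,0,0,-0.4,0.16,0,-0.22,0,0,0,-0.4])

```text
time_s: 16.35
position: [0.4154, -0.0931, 0.2885]
tool_rot: [[-0.998, -0.059, 0.001], [-0.059, 0.998, -0.001], [-0.001, -0.001, -1.0]]
ft_force: [-0.5, -1.0, 0.2]
grip_width: 0.0596
```

Run:
```python
from h import *
import pickle
s=st(); P=wristP(); pickle.dump(P,open("w14.pkl","wb"));im=eyes.get_image("wrist"); cv2.imwrite("pics/w14.png",im[:,:,::-1]); im=eyes.get_image("side"); cv2.imwrite("pics/s14.png",cv2.resize(im[150:390,180:500,::-1],None,fx=2.4,fy=2.4)); im=eyes.get_image("top"); cv2.imwrite("pics/t14.png",im[:,:,::-1])
```

```text
t 16.35 trk mm [-152.5  -57.8  288.5] F trk -0.53 -1.0 0.22 w 0.0596
```

View pics/w14.png

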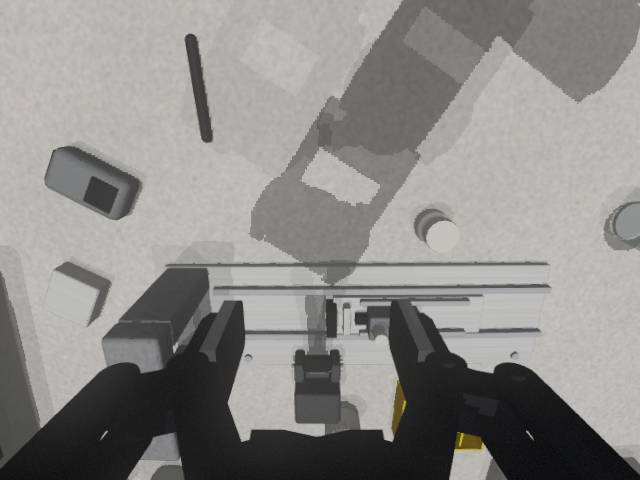

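View pics/s14.png

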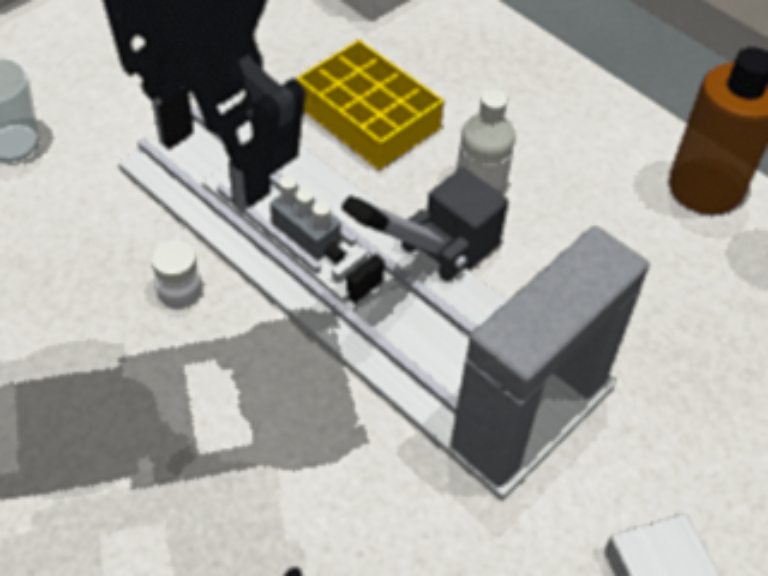

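View pics/t14.png

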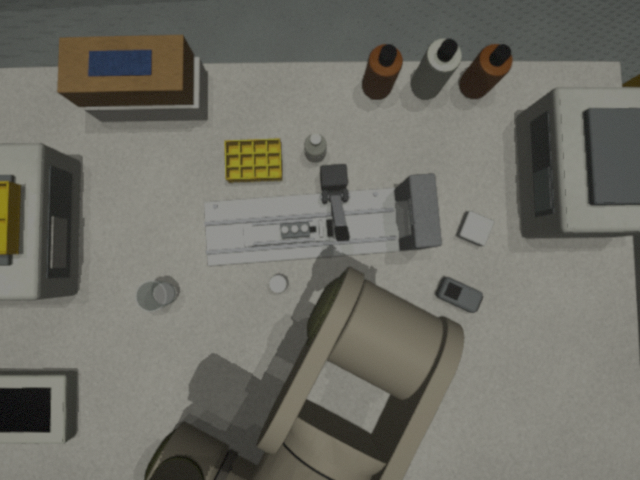

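Run:
```python
from h import *
import pickle
P=pickle.load(open("w14.pkl","rb")); T=eyes.camera_params("top")
print("nose",trk(on("",(328,300),.044,P)).round(1),trk(on("",(327,335),.044,P)).round(1))
a=cv2.imread("pics/top0.png");b=cv2.imread("pics/t14.png")
d=cv2.absdiff(a,b).max(2)
cv2.imwrite("pics/d.png",np.hstack([cv2.resize(x[150:270,195:325+40],None,fx=2.3,fy=2.3,interpolation=cv2.INTER_CUBIC) for x in(a,b)]))
for x in(a,b):
  m=(x[190:245,322:352].max(2)<70); ys,xs=np.where(m); print(m.sum(),xs.mean()+322,ys.mean()+190,ys.max()+190)
st()
```

```text
nose [-32.2 -44.4  44. ] [ 13.7 -45.2  44. ]
466 336.8841201716738 212.67811158798284 240
542 335.75830258302585 215.84317343173433 240
t 16.5 trk mm [-151.1  -57.9  287.5] F trk 0.27 0.21 -0.28 w 0.0597
```

View pics/d.png

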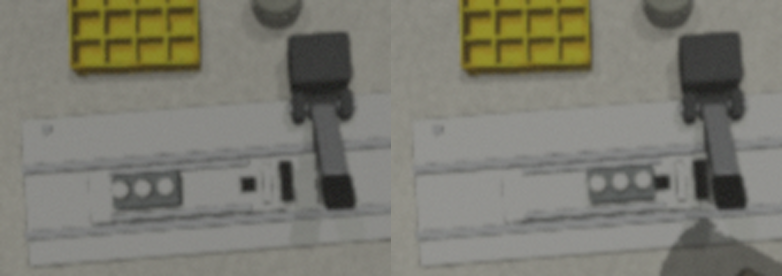

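```bash
python3 -c "
from rig import close_job
print(close_job())"
```

```text
the job is handed in; nothing more can be done
None
```

The job is done and handed in at about 16.5 s on the robot's clock, well under the 64 s limit.

- **Lever down:** I pushed it from the +x side until it stopped hard and level. The tool stood at 40.9 mm with 12 N on it, and the lever stayed down when I lifted off.
- **Rack home:** I pushed from behind at about 6 N until the nose met the bar and the rack reached its buffer. Contact was abrupt: the push read 22.5 N at the end of that step, so I backed off at once. I then held 14 to 15 N for about 0.8 s. Home came out at about carriage y = 80 mm, within the stated 70 to 82 mm.
- **Lever up:** I gripped the pedal from its sides, lifted it to nearly fully up and opened the fingers. The spring was left to take it the last few degrees. I then drew the arm clear.

**Last checks:**
- **Lever:** in the top picture its tip is at the same pixel row as at the start (240), so I take it as fully up. The dark-pixel check on the lever differed a little (466 against 542 pixels), probably because the carriage's black nose now stands beside it.
- **Rack and carriage:** the rack touches its buffer. The nose measured at track y of about -45 mm against the expected -49 mm; my track frame was about 3 mm off in y elsewhere, so this agrees within error.
- **Surroundings:** the things around the track look unmoved by eye; I did not measure them.
- **Forces:** I read forces mainly at the end of each step, so a brief higher peak between readings cannot be ruled out. The highest wrist reading was 22.5 N.

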